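# Lay the second course of a timber-brick sample wall in half bond

## Robot

A 6-joint arm with a two-finger parallel gripper is mounted at the origin on the work surface. World frame = base frame: x ahead of the robot, y to its left, z up, the work surface at z = 0. Lengths are in m, angles in rad, forces in N, time in s.
With the tool pointing down it reaches from about 0.425 to 0.95 m from the base axis. Payload 3.5 kg.
Tool frame: the origin (TCP) lies on the centre line of the jaws, within the pads' length; the fingertips stand 8 mm ahead of it and the grasp point (between the pads) lies 11 mm behind it; z points along the fingers, y is the line along which they close (so a half turn about z gives the same grasp; the last joint's range is limited). The gripper opens to 85 mm and grips with 20 to 120 N. Pads are 22 mm wide; open, the fingers measure 114 mm over their backs; the gripper's body (76 mm by 85 mm) begins 54 mm behind the grasp point. The pads swing forward as they close: fully open they stand 13 mm farther back than shut.
Start: joints at [-1.321, 0.286, 1.577, -0, 1.279, -0.15], TCP at [0.263, -0.622, 0.207] pointing down, gripper open.
Joint ranges: [-2.77, 2.77], [-0.9, 2.22], [0.21, 2.48], [-1.53, 4.67], [0.24, 2.81], [-2.84, 2.84]. Speed limits (rad/s): [2.79, 2.79, 3.14, 3.14, 3.14, 3.14].

## Interface

Orientations are given as a unit quaternion [x, y, z, w].
In Python, from plant import ctrl gives the robot as it stands. The module is installed in compiled form; this text tells all that it offers.
- The arm moves only by the tool send_rows, never from a script. Its argument "steps" is a list of rows, each a list of 5 numbers: the shift along the tool's x, y, z in m, then the turn about the tool's z in degrees, then the opening, from -1 (shut) to 1 (fully open). A call has 1 to 12 rows; each row is the pose to reach, as a shift and turn from the pose commanded when the call began, along the tool's axes at that moment; what a row does not reach only later rows make up. A row lasts 1/10 s, in which the tool goes at most 50 mm and 8.59 degrees, less where a joint would pass 70% of its speed; a pose out of reach is approached as far as the arm can. A call with a gripper value outside its range is refused whole. The fingers move at their own pace and stop on an object; "squeeze" is the grip in N (left out, the last holds). Time passes only in rows, so rows that repeat a pose let the fingers close. It gives the time, the measured TCP pose, the force, the opening and the grip force at its end, in the units of the state.
- ctrl.get_state(): the state, without advancing time (a new reading comes with each control period).
- ctrl.read_camera(name): name is "scene" or "top" or "wrist"; returns the picture (420x560x3 uint8, red, green, blue); there is no depth.
- ctrl.calibration(name): a dict with "intrinsics" (3x3 intrinsics, pixels), "extrinsics" (4x4, takes a point from world to camera coordinates); the wrist camera has in their place "tool_from_camera" (4x4, takes a point from camera to tool coordinates, whose origin is the TCP and whose axes are the flange's). Camera axes: x right, y up, looking along -z (the intrinsics and any distortion apply to the point x, -y, -z); pixel columns grow to the right and rows downward; lengths in m; the calibration is good to about 2 mm. A picture is of the moment at which its call begins: read the wrist's pose just before it. calibration takes no time and is no camera call.
- ctrl.sign_off(): hands the job in; it is judged then, once.
The state is a dict: "time": time; "qpos": joint angles; "dq": joint speeds; "joint_efforts": joint torques, N m; "eef_pos": TCP position; "tcp_rot": TCP orientation; "contact_force": force on the tool from outside, world axes, zero at the start; "wrist_torque": the same for the moment, N m; "opening": opening from 0.0 (shut) to 1.0 (fully open); "finger_force": force on a finger pad.
Only numpy, scipy, OpenCV 4.12 (cv2) and the standard library are available. Lean on these libraries where they do the work, as an engineer would, in place of code of your own. Each camera call takes 0.05 s, during which the arm holds its last target. There are 200 camera calls.

## Task

Carry on the second course of the little timber-brick wall, groove over tongue, in half bond: first lay the full-length brick next to the glued half brick so that it sits centrally over the joint of the course below, then close the course with the loose half brick, its outer end flush with the end of the wall. Set both down gently without letting them drop, fully seated, leaving a narrow gap at each joint as in the course below, and leave the three-quarter brick and everything else on the bench where it is.

Things in the scene. Friction and masses are not known exactly. Their poses are not given: they have to be found in the camera images.
- wall_top (a point): Point on the fixed sample wall, over the joint in the middle of its first course, at the level of the flat shoulders the next course rests on (63 mm above the bench; the tongue stands 9 mm higher). x along the wall, away from the glued half brick; y across, z up. Seated, the full brick's mid point is at x = 0, the closing half brick's at x = 109.5 mm, both at y = 0, z = 27 mm.
- full_mid (a point): Loose full timber brick, 140 mm long, 50 mm wide, 54 mm high: a 45 mm body with a half-round tongue (18 mm wide, 9 mm high) along its whole top and a groove (24 mm wide, 11 mm deep: 3 mm play each side) along its underside, 0.19 kg. It stands on the bench, tongue up. The point is at its centre, half-way up (27 mm above its underside). x runs along its length, y across its 50 mm width, z up (the tongue side).
- half_mid (a point): Loose half timber brick, 67 mm long, same profile as the full brick, 0.09 kg, tongue up. The point is at its centre, half-way up (27 mm above its underside). x runs along its length, y across its 50 mm width, z up (the tongue side).
- threequarter_mid (a point): Three-quarter timber brick, 105 mm long, same profile: not wanted, to be left alone. The point is at its centre, half-way up (27 mm above its underside). x runs along its length, y across its 50 mm width, z up (the tongue side).
- full: The full brick as a body; origin at the centre of its underside.
- half: The half brick as a body; origin at the centre of its underside.
- wall: The fixed wall: plywood base 320 x 90 x 18 mm, a first course of two full bricks end to end (286 mm over all, 50 mm wide, 6 mm gap), and a half brick glued on top at one end, covering x = -143 to -76 mm; the wall's open end is at x = +143 mm. Origin at the centre of the base's underside, axes as for wall_top.
- blank: Bystander: plain wooden block 68 x 50 x 45 mm without tongue or groove; origin at the centre of its underside.
- glue: Bystander: white glue bottle, 60 mm in diameter, 170 mm high; origin at the centre of its underside.
- mallet: Bystander: wooden mallet; head 70 x 120 x 55 mm centred 110 mm along x, handle towards -x to -135 mm; origin on the bench.
- tape: Bystander: black tape measure, 70 x 35 x 65 mm; origin at the centre of its underside.
- driver: Bystander: screwdriver, 220 mm long, lying along its x axis.
There are look-alikes about, which are no part of the job. Leave any blue, purple or red look-alike of the full alone.

How it is judged:
On the way, in this order (a step that is already met when the one before it is completed fails the run):
1. the full brick sits over the tongue, centred on the joint below (x of full_mid in the frame of wall_top between -0.007 and 0.007 m and y of full_mid in the frame of wall_top between -0.005 and 0.005 m and z of full_mid in the frame of wall_top between 0.024 and 0.03 m and angle between full_mid's own z axis and vertical below 0.07 rad and angle between the x axis of full_mid and the x axis of wall_top, either way round below 0.07 rad), for 0.2 s.
2. the half brick closes the course at the open end, with the full brick still in place (all of step 1 and x of half_mid in the frame of wall_top between 0.1025 and 0.1165 m and y of half_mid in the frame of wall_top between -0.005 and 0.005 m and z of half_mid in the frame of wall_top between 0.024 and 0.03 m and angle between half_mid's own z axis and vertical below 0.07 rad and angle between the x axis of half_mid and the x axis of wall_top, either way round below 0.07 rad), for 0.2 s.
At the end, for the whole second after the job is handed in: Full brick seated on the first course, centred over its joint, and half brick seated next to it with its outer end flush with the wall's open end: each within 7 mm along the wall, 5 mm across, 3 mm in height, upright and parallel to the wall within 0.07 rad, at rest (all of step 2 and linear speed of each of full, half below 0.02 m/s); the robot touches nothing.
It fails at once if a brick is let fall (moving faster than 0.45 m/s while the fingers do not hold it, as after a fall of 10 mm) ((linear speed of full above 0.45 m/s and contact force between full and the fingers below 0.3 N) or (linear speed of half above 0.45 m/s and contact force between half and the fingers below 0.3 N)).
It fails at once if a brick is driven onto the wall (more than 60 N) (contact force between any of full, half and wall above 60 N).
It fails at once if the three-quarter brick moved more than 20 mm, or another loose thing on the bench more than 30 mm (distance of threequarter_mid from where it was at the start of the episode above 0.02 m or distance of any of blank, glue, mallet, tape, driver from where it was at the start of the episode above 0.03 m).
It also fails if it takes over 58 s, if anything falls off the work surface, if the arm or the gripper's body presses on something with over 40 N, if the wrist force passes 120 N, or if a joint passes its speed limit or range.

## Working session

There is one attempt and no reset: what is moved stays moved. The work goes in short steps, Python scripts to look and compute and a tool call to move; the robot and the scene stay as the last step left them, time stands still between calls to the robot, and variables do not carry over. Pictures are saved under pics/ and viewed, at most 10 in all, crops included, and the job is handed in when it is done.

Besides the shell and the picture viewer there is one more tool, called after ">>>" as name(argument=value, ...), one argument or row to a line, values as JSON. send_rows: Moves the arm, as the interface text tells. Its arguments: {"type":"object","properties":{"steps":{"type":"array","items":{"type":"array","items":{"type":"number"}}},"squeeze":{"type":"number"}},"required":["steps"]}

```bash
mkdir -p pics; python3 - <<'E'
from plant import ctrl
import cv2,numpy as np
s=ctrl.get_state();print(s)
for n in("top","scene"):
    im=ctrl.read_camera(n);cv2.imwrite(f"pics/{n}0.png",im[:,:,::-1]);c=ctrl.calibration(n);print(n,c)
print(ctrl.calibration("wrist"))
E
```

```text
{'time': 0.0, 'qpos': array([-1.32097491e+00,  2.87175089e-01,  1.57820290e+00, -1.45925330e-06,
        1.27859608e+00, -1.49991689e-01]), 'dq': array([ 0.00070448,  0.00057706, -0.00097992,  0.00297596, -0.00077784,
        0.00017417]), 'joint_efforts': array([-1.14955412e-03, -4.05985129e+01, -2.92625892e+01, -1.99115793e-04,
        5.89300660e-03,  8.45269348e-07]), 'eef_pos': array([ 0.26259216, -0.62104201,  0.20572694]), 'tcp_rot': array([ 9.80084402e-01,  1.98577810e-01, -6.01069752e-05, -1.18919108e-03]), 'contact_force': array([-0.54490822,  0.28999809,  0.05167213]), 'wrist_torque': array([-0.01335772, -0.01747527,  0.03534096]), 'finger_force': 0.0, 'opening': 0.9958592329875742}
top {'intrinsics': array([[542.8546522 ,   0.        , 282.58116433],
       [  0.        , 542.8546522 , 215.68548788],
       [  0.        ,   0.        ,   1.        ]]), 'extrinsics': array([[-0.00963345, -0.9999276 ,  0.00721033,  0.02579171],
       [ 0.99380129, -0.00877529,  0.11082413, -0.5171352 ],
       [-0.11075283,  0.00823326,  0.99381388, -1.47344414],
       [ 0.        ,  0.  
[... 304 characters left out ...]
234,  0.27405502,  0.80650581,  0.20306155],
       [ 0.69926933, -0.40229253,  0.59091719, -1.59799475],
       [ 0.        ,  0.        ,  0.        ,  1.        ]])}
{'intrinsics': array([[363.8470863 ,   0.        , 285.86393575],
       [  0.        , 363.8470863 , 204.81690009],
       [  0.        ,   0.        ,   1.        ]]), 'tool_from_camera': array([[ 8.33063269e-04,  9.57444272e-01,  2.88616999e-01,
         7.36633912e-02],
       [ 9.99999466e-01, -6.20873667e-04, -8.26738855e-04,
         5.86632403e-04],
       [-6.12361687e-04,  2.88617533e-01, -9.57444278e-01,
        -1.66729958e-01],
       [ 0.00000000e+00,  0.00000000e+00,  0.00000000e+00,
         1.00000000e+00]])}
```

View pics/top0.png

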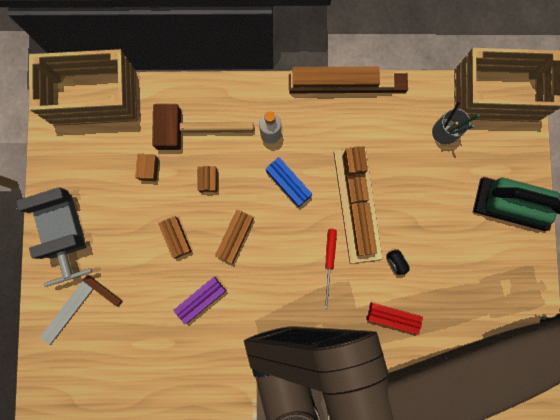

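View pics/scene0.png

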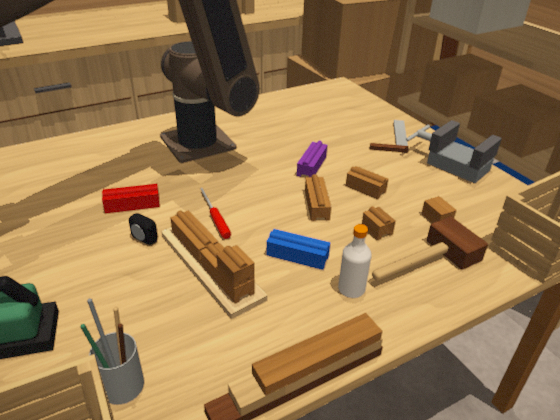

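```bash
python3 - <<'E'
import cv2,numpy as np
im=cv2.imread("pics/top0.png")
def crop(c0,c1):
    z=cv2.resize(im[140:275,c0:c1],None,fx=4.4,fy=4.4,interpolation=cv2.INTER_CUBIC)
    z=cv2.convertScaleAbs(z,alpha=1.5,beta=15)
    for c in range(c0+(-c0)%10,c1,10): 
        x=int((c-c0)*4.4+2.2);cv2.line(z,(x,0),(x,5),(255,255,255),1);cv2.putText(z,str(c),(x-10,15),0,.35,(255,0,0),1)
    for r in range(140,275,10):
        y=int((r-140)*4.4+2.2);cv2.line(z,(0,y),(5,y),(255,255,255),1);cv2.putText(z,str(r),(6,y+4),0,.35,(255,0,0),1)
    return z
cv2.imwrite("pics/crop.png",np.hstack([crop(185,270),crop(310,400)]))
E
```

```text
(no output)
```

View pics/crop.png

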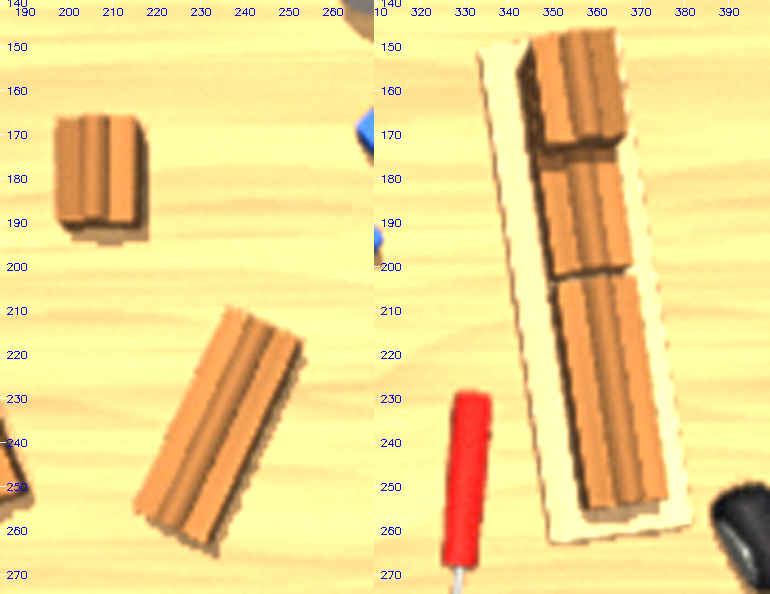

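```bash
cat >h.py <<'E'
from plant import ctrl
import numpy as np
from scipy.spatial.transform import Rotation as R
def ray(n,uv,st=None):
    c=ctrl.calibration(n);d=np.linalg.inv(c["intrinsics"])@np.array([*uv,1.]);d=d*[1,-1,-1]
    if n=="wrist":
        st=st or ctrl.get_state();T=np.eye(4);T[:3,:3]=R.from_quat(st["tcp_rot"]).as_matrix();T[:3,3]=st["eef_pos"];T=T@c["tool_from_camera"]
    else: T=np.linalg.inv(c["extrinsics"])
    return T[:3,3],T[:3,:3]@d
def at(n,uv,z,st=None):
    o,d=ray(n,uv,st);return o+d*(z-o[2])/d[2]
def proj(p,st):
    c=ctrl.calibration("wrist");T=np.eye(4);T[:3,:3]=R.from_quat(st["tcp_rot"]).as_matrix();T[:3,3]=st["eef_pos"];T=T@c["tool_from_camera"]
    q=np.linalg.inv(T)@[*p,1.];v=c["intrinsics"]@(q[:3]*[1,-1,-1]);return v[:2]/v[2]
E
python3 - <<'E'
from h import *
np.set_printoptions(precision=4,suppress=True)
g={"full":(.045,[(236.8,209.8),(253.6,217.3),(232.3,264.1),(215.7,253.6)]),
"half":(.045,[(197.7,166.8),(216.1,166.8),(216.1,190.5),(198.2,190)]),
"near brick":(.063,[(351.6,204.1),(369.5,201.8),(376.6,253.2),(358.6,255.7)]),
"glued":(.108,[(346.4,148.6),(364.3,146.4),(367.3,170.9),(348.9,173.2)])}
for k,(z,p) in g.items():
    P=np.array([at("top",q,z)[:2] for q in p]);m=(P[2]+P[3]-P[0]-P[1])/2
    print(k,P.mean(0),"sides",[round(float(np.linalg.norm(P[i]-P[i-1])),4) for i in range(4)],"yaw",np.degrees(np.arctan2(m[1],m[0])))
print([at("top",q,.018)[:2] for q in((333.6,150.9),(350.2,263.4),(382.3,258.9))])
print(R.from_quat(ctrl.get_state()["tcp_rot"]).as_matrix())
E
```

```text
full [0.4608 0.1522] sides [0.1323, 0.0505, 0.1396, 0.0535] yaw 154.8895090079248
half [0.6205 0.2283] sides [0.0648, 0.0508, 0.0662, 0.0492] yaw -179.06878070155034
near brick [ 0.4766 -0.1983] sides [0.1407, 0.0491, 0.1403, 0.049] yaw -173.71364301195072
glued [ 0.6561 -0.1765] sides [0.0666, 0.0481, 0.0665, 0.0492] yaw -175.12346493385573
[array([ 0.7015, -0.125 ]), array([ 0.3843, -0.1646]), array([ 0.3958, -0.2537])]
[[ 0.9212  0.3892 -0.0005]
 [ 0.3892 -0.9212  0.0021]
 [ 0.0003 -0.0022 -1.    ]]
```

>>> send_rows(
  steps=[
    [0.363,-0.25,0,24,1],
    [0.363,-0.25,0,24,1],
    [0.363,-0.25,0,24,1],
    [0.363,-0.25,0,24,1],
    [0.363,-0.25,0,24,1],
    [0.363,-0.25,0,24,1],
    [0.363,-0.25,0,24,1],
    [0.363,-0.25,0,24,1],
    [0.363,-0.25,0,24,1],
    [0.363,-0.25,0,24,1],
  ],
)

```text
time: 1.1
eef_pos: [0.5014, -0.2459, 0.2066]
tcp_rot: [1.0, -0.007, -0.0, -0.001]
contact_force: [0.1, 0.2, 0.3]
opening: 1.0
finger_force: 0.0
```

```bash
cat >>h.py <<'E'
def go(p,yaw):
    "tool-frame shift and turn from present measured pose to world p with tool x at yaw (deg)"
    s=ctrl.get_state();M=R.from_quat(s["tcp_rot"]).as_matrix()
    y0=np.degrees(np.arctan2(M[1,0],M[0,0]));t=(y0-yaw+180)%360-180
    print("t",round(s["time"],2),"pos",s["eef_pos"].round(4),"yaw",round(y0,2),"shift",(M.T@(np.array(p)-s["eef_pos"])).round(4),"turn",round(t,2),"open",round(s["opening"],3),"F",s["contact_force"].round(1),"ff",round(s["finger_force"],1),"q",s["qpos"].round(2))
E
python3 -c "
from h import *
go([.461,.152,.2],-25.1)"
```

```text
t 1.1 pos [ 0.5014 -0.2459  0.2066] yaw -0.75 shift [-0.0456 -0.3973  0.0074] turn 24.35 open 1.0 F [0.1 0.2 0.3] ff 0.0 q [-0.64  0.03  1.87  0.    1.25  0.95]
```

>>> send_rows(
  steps=[
    [-0.045,-0.397,0.007,24.3,1],
    [-0.045,-0.397,0.007,24.3,1],
    [-0.045,-0.397,0.007,24.3,1],
    [-0.045,-0.397,0.007,24.3,1],
    [-0.045,-0.397,0.007,24.3,1],
    [-0.045,-0.397,0.007,24.3,1],
    [-0.045,-0.397,0.007,24.3,1],
    [-0.045,-0.397,0.007,24.3,1],
    [-0.045,-0.397,0.007,24.3,1],
    [-0.045,-0.397,0.007,24.3,1],
  ],
)

```text
time: 2.1
eef_pos: [0.462, 0.1481, 0.1997]
tcp_rot: [0.976, -0.219, -0.0, 0.0]
contact_force: [-0.1, -0.0, 0.1]
opening: 0.997
finger_force: 0.0
```

```bash
python3 -c "
from h import *
import cv2
go([.461,.152,.1],-25.1)
s=ctrl.get_state();print(s['eef_pos'].tolist(),s['tcp_rot'].tolist())
cv2.imwrite('pics/w1.png',ctrl.read_camera('wrist')[:,:,::-1])"
```

```text
t 2.1 pos [0.462  0.1481 0.1997] yaw -25.25 shift [-0.0025 -0.0032  0.0997] turn -0.15 open 0.997 F [-0.1 -0.   0.1] ff 0.0 q [ 0.1  -0.14  2.04 -0.    1.24  2.11]
[0.4619837129021859, 0.14807911203618052, 0.19972363001735294] [0.9758300411654544, -0.21853020966275116, -0.00026027505751970306, 0.0004587817301833185]
```

View pics/w1.png

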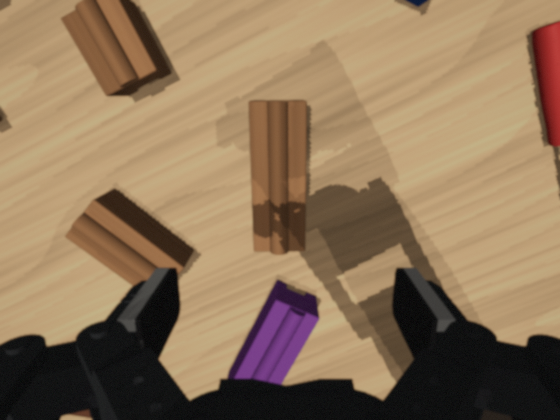

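```bash
python3 -c "
from h import *
st=dict(eef_pos=np.array([0.46198, 0.14808, 0.19972]),tcp_rot=[0.97583,-0.21853,-0.00026,0.00046])
P=np.array([at('wrist',q,.045,st)[:2] for q in((250,100),(306,100),(305,251),(253,251))])
c=P.mean(0);m=P[0]+P[1]-P[2]-P[3];print(P,c,np.degrees(np.arctan2(m[1],m[0])),[np.linalg.norm(P[i]-P[i-1]) for i in range(4)])
go([*c,.02],-25.1)
print(proj([.461,.152,.045],st),proj(st['eef_pos'],st))"
```

```text
[[0.53819242 0.14517272]
 [0.51795242 0.10215789]
 [0.39144153 0.1602867 ]
 [0.4127049  0.20541112]] [0.46507281 0.15325711] -25.160106152328805 [np.float64(0.13919691818690336), np.float64(0.04753875950781236), np.float64(0.13922630134101824), np.float64(0.04988330034218106)]
t 2.15 pos [0.4623 0.1471 0.1998] yaw -25.37 shift [-1.000e-04 -6.900e-03  1.798e-01] turn -0.27 open 1.001 F [-0.4 -0.2 -0.1] ff 0.0 q [ 0.1  -0.14  2.04 -0.    1.24  2.11]
[281.72060165 183.50299984] [285.00442197 250.78793173]
```

>>> send_rows(
  steps=[
    [-0.001,-0.006,0.05,-0.2,1],
    [-0.001,-0.006,0.1,-0.2,1],
    [-0.001,-0.006,0.14,-0.2,1],
    [-0.001,-0.006,0.165,-0.2,1],
    [-0.001,-0.006,0.179,-0.2,1],
    [-0.001,-0.006,0.179,-0.2,1],
    [-0.001,-0.006,0.179,-0.2,-1],
    [-0.001,-0.006,0.179,-0.2,-1],
    [-0.001,-0.006,0.179,-0.2,-1],
    [-0.001,-0.006,0.179,-0.2,-1],
    [-0.001,-0.006,0.179,-0.2,-1],
  ],
  squeeze=40,
)

```text
time: 3.25
eef_pos: [0.4649, 0.154, 0.0222]
tcp_rot: [0.976, -0.218, 0.001, -0.001]
contact_force: [-0.6, 0.5, 2.4]
opening: 0.18
finger_force: 38.9
```

>>> send_rows(
  steps=[
    [0,0,0,0,-1],
    [0,0,0,0,-1],
    [0,0,0,0,-1],
    [0,0,0,0,-1],
  ],
)

```text
time: 3.65
eef_pos: [0.4649, 0.1539, 0.0221]
tcp_rot: [0.976, -0.218, 0.001, -0.001]
contact_force: [-0.6, 2.3, 6.0]
opening: 0.176
finger_force: 39.4
```

```bash
python3 -c "
from h import *
go([.465,.153,.02],-25.2)"
```

```text
t 3.65 pos [0.4649 0.1539 0.0221] yaw -25.18 shift [0.0005 0.0008 0.0021] turn 0.02 open 0.176 F [-0.6  2.3  6. ] ff 39.4 q [0.11 0.12 2.15 0.   0.87 2.12]
```

```bash
python3 -c "
from h import *
import cv2
cv2.imwrite('pics/w2.png',ctrl.read_camera('wrist')[:,:,::-1])"
```

```text
(no output)
```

View pics/w2.png

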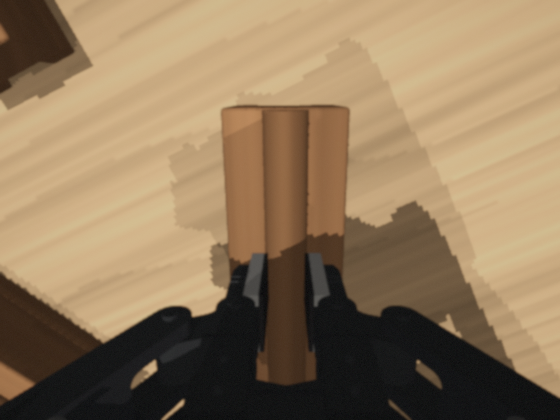

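```bash
python3 -c "
from h import *
s=ctrl.get_state()
M=R.from_quat(s['tcp_rot']).as_matrix()
for y in(.0075,.025):
  for z in (.008,-.011,-.03,-.045):
    for x in (.011,-.011): print(x,y,z,proj(s['eef_pos']+M@[x,y,z],s).round(0))
print(s['opening'],s['finger_force'])
"
```

```text
0.011 0.0075 0.008 [300. 224.]
-0.011 0.0075 0.008 [299. 264.]
0.011 0.0075 -0.011 [301. 239.]
-0.011 0.0075 -0.011 [301. 281.]
0.011 0.0075 -0.03 [303. 256.]
-0.011 0.0075 -0.03 [302. 303.]
0.011 0.0075 -0.045 [305. 273.]
-0.011 0.0075 -0.045 [304. 324.]
0.011 0.025 0.008 [334. 225.]
-0.011 0.025 0.008 [332. 264.]
0.011 0.025 -0.011 [339. 239.]
-0.011 0.025 -0.011 [337. 281.]
0.011 0.025 -0.03 [346. 256.]
-0.011 0.025 -0.03 [343. 303.]
0.011 0.025 -0.045 [352. 273.]
-0.011 0.025 -0.045 [349. 324.]
0.18039730034660192 39.40395534038544
```

>>> send_rows(
  steps=[
    [0,0,0,0,1],
    [0,0,0,0,1],
    [0,0,0,0,1],
    [0,0,0,0,1],
    [0,0,0,0,1],
    [0,0,0,0,1],
    [0,0,0.004,0,1],
    [0,0,0.008,0,1],
    [0,0,0.012,0,1],
    [0,0,0.012,0,1],
  ],
)

```text
time: 4.7
eef_pos: [0.4633, 0.1534, 0.0082]
tcp_rot: [0.976, -0.218, -0.001, 0.0]
contact_force: [0.1, 1.0, -0.3]
opening: 1.001
finger_force: 0.0
```

```bash
python3 -c "
from h import *
import cv2
go([.465,.153,-.008],-25.2)
a=cv2.imread('pics/w2.png');b=ctrl.read_camera('wrist')[:,:,::-1]
cv2.imwrite('pics/w3.png',b)"
```

```text
t 4.7 pos [0.4633 0.1534 0.0082] yaw -25.2 shift [ 0.0017 -0.0004  0.0162] turn 0.0 open 1.001 F [ 0.1  1.  -0.3] ff 0.0 q [ 0.11  0.15  2.15 -0.    0.84  2.12]
```

View pics/w3.png

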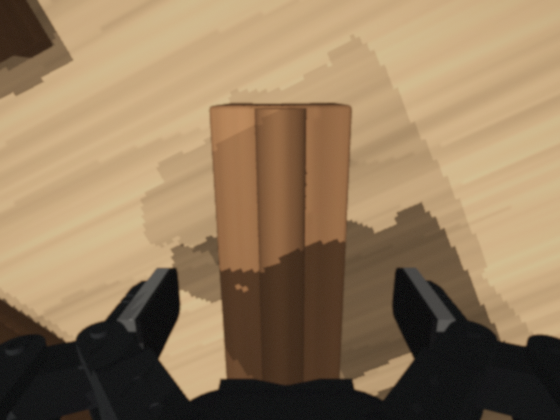

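>>> send_rows(
  steps=[
    [0,-0.001,0.006,0,1],
    [0,-0.001,0.012,0,1],
    [0,-0.001,0.014,0,1],
    [0,-0.001,0.014,0,1],
  ],
)

```text
time: 5.15
eef_pos: [0.4639, 0.1543, -0.0055]
tcp_rot: [0.976, -0.218, -0.001, 0.0]
contact_force: [0.3, -0.3, -0.3]
opening: 1.0
finger_force: 0.0
```

>>> send_rows(
  steps=[
    [0,0,0.005,0,1],
    [0,0,0.01,0,1],
    [0,0,0.01,0,1],
  ],
)

```text
time: 5.45
eef_pos: [0.4638, 0.1543, -0.0157]
tcp_rot: [0.976, -0.218, -0.001, 0.0]
contact_force: [-0.8, 0.7, 0.3]
opening: 1.0
finger_force: 0.0
```

>>> send_rows(
  steps=[
    [0,0,0,0,-1],
    [0,0,0,0,-1],
    [0,0,0,0,-1],
    [0,0,0,0,-1],
    [0,0,0,0,-1],
    [0,0,0,0,-1],
  ],
  squeeze=40,
)

```text
time: 6.05
eef_pos: [0.4649, 0.1545, -0.0145]
tcp_rot: [0.976, -0.218, 0.0, -0.0]
contact_force: [1.2, 0.8, 1.7]
opening: 0.579
finger_force: 43.7
```

>>> send_rows(
  steps=[
    [0,0,-0.005,0,-1],
    [0,0,-0.02,0,-1],
    [0,0,-0.05,0,-1],
    [0,0,-0.085,0,-1],
    [0,0,-0.12,0,-1],
    [0,0,-0.14,0,-1],
    [0,0,-0.14,0,-1],
  ],
  squeeze=50,
)

```text
time: 6.75
eef_pos: [0.4666, 0.1546, 0.1285]
tcp_rot: [0.976, -0.218, 0.003, -0.001]
contact_force: [0.4, -0.0, -1.9]
opening: 0.577
finger_force: 52.2
```

```bash
python3 -c "
from h import *
go([.549,-.190,.125],6.7)"
```

```text
t 6.75 pos [0.4666 0.1546 0.1285] yaw -25.19 shift [0.2212 0.2768 0.0038] turn -31.89 open 0.577 F [ 0.4 -0.  -1.9] ff 52.2 q [ 0.11 -0.05  2.09 -0.    1.09  2.12]
```

>>> send_rows(
  steps=[
    [0.01,0.012,0,-2,-1],
    [0.03,0.037,0,-5,-1],
    [0.055,0.069,0,-9,-1],
    [0.08,0.1,0,-13,-1],
    [0.105,0.131,0,-17,-1],
    [0.13,0.163,0,-21,-1],
    [0.155,0.194,0,-25,-1],
    [0.18,0.225,0,-28,-1],
    [0.2,0.25,0,-31,-1],
    [0.214,0.268,0,-32,-1],
    [0.221,0.277,0,-32,-1],
    [0.221,0.277,0,-32,-1],
  ],
)

```text
time: 7.95
eef_pos: [0.5457, -0.1909, 0.1232]
tcp_rot: [0.998, 0.058, -0.001, -0.001]
contact_force: [0.9, 0.4, -1.3]
opening: 0.579
finger_force: 52.1
```

```bash
python3 -c "
from h import *
import cv2
ctrl.read_camera('wrist')
go([.549,-.190,.125],6.7)
s=ctrl.get_state();print(s['eef_pos'].tolist(),s['tcp_rot'].tolist())
b=ctrl.read_camera('wrist')[:,:,::-1]
cv2.imwrite('pics/w4.png',cv2.resize(cv2.convertScaleAbs(b,alpha=1.3,beta=20)[0:300,100:460],None,fx=2,fy=2,interpolation=cv2.INTER_CUBIC))"
```

```text
t 8.0 pos [ 0.5456 -0.1898  0.1235] yaw 6.74 shift [ 0.0033  0.0006 -0.0015] turn 0.04 open 0.583 F [ 1.1  0.6 -1.7] ff 52.1 q [-0.51  0.16  1.89  0.    1.1   0.94]
[0.5456247378268086, -0.18976436546400133, 0.12349958969070651] [0.9982699093279725, 0.05877514626954535, -0.0012429840251460948, -0.0010608025397527432]
```

View pics/w4.png

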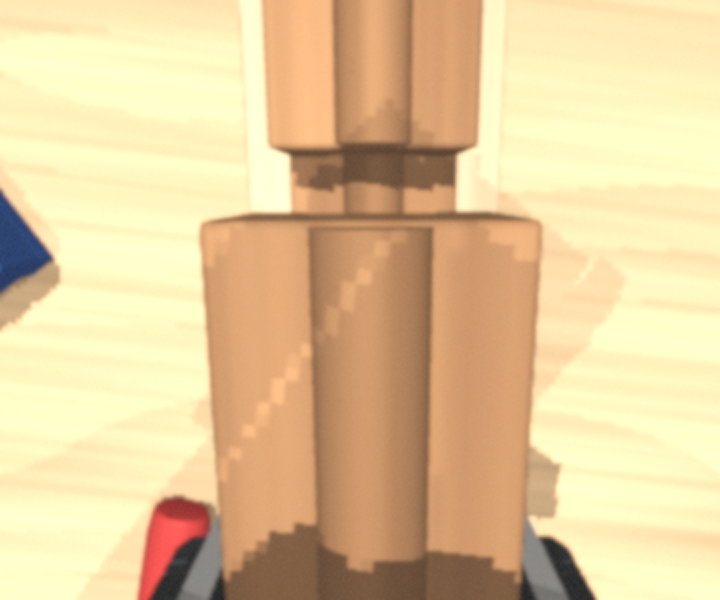

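```bash
python3 -c "
from h import *
st=dict(eef_pos=np.array([.5456,-.1898,.1235]),tcp_rot=[0.99827,0.058775,-0.0012,-0.00106])
M=R.from_quat(st['tcp_rot']).as_matrix();t=np.radians(6.74);ex=np.array([np.cos(t),np.sin(t)]);ey=np.array([-ex[1],ex[0]])
f=lambda q,z:(at('wrist',q,z,st)-st['eef_pos'])[:2]
for nm,pts,z in(('glued',((236.5,74.2),(338,74.5)),.108),('held',((201.5,113),(370,111)),.1837),('base edge?',((222,20),(351,20)),.018),('course1',((246,106),(327,106)),.063),('glued up',((233,10),(340,10)),.108)):
  P=[f(q,z) for q in pts];print(nm,[(round(p@ex,4),round(p@ey,4)) for p in P],'w',np.linalg.norm(P[0]-P[1]))
go([.549,-.190,.125],6.7)"
```

```text
glued [(np.float64(0.0833), np.float64(0.0227)), (np.float64(0.0832), np.float64(-0.0252))] w 0.04786596915681324
held [(np.float64(0.0691), np.float64(0.0232)), (np.float64(0.0697), np.float64(-0.0246))] w 0.04777995638221085
base edge? [(np.float64(0.1223), np.float64(0.0428)), (np.float64(0.1224), np.float64(-0.0445))] w 0.08733423400874163
course1 [(np.float64(0.0674), np.float64(0.0235)), (np.float64(0.0675), np.float64(-0.0253))] w 0.04880276989038686
glued up [(np.float64(0.1105), np.float64(0.0232)), (np.float64(0.1105), np.float64(-0.0249))] w 0.04812816180611463
t 8.05 pos [ 0.5457 -0.1892  0.1238] yaw 6.8 shift [ 0.0032  0.0012 -0.0012] turn 0.1 open 0.576 F [-0.3  0.8 -1.9] ff 52.1 q [-0.51  0.16  1.89  0.    1.1   0.94]
```

>>> send_rows(
  steps=[
    [0.003,0,0.005,0,-1],
    [0.006,0,0.02,0,-1],
    [0.006,0,0.038,0,-1],
    [0.006,0,0.052,0,-1],
    [0.006,0,0.06,0,-1],
    [0.006,0,0.064,0,-1],
    [0.006,0,0.067,0,-1],
    [0.006,0,0.069,0,-1],
    [0.006,0,0.071,0,-1],
    [0.006,0,0.071,0,-1],
  ],
)

```text
time: 9.05
eef_pos: [0.5527, -0.1898, 0.0544]
tcp_rot: [0.998, 0.059, 0.0, 0.0]
contact_force: [-0.2, -0.2, -1.8]
opening: 0.577
finger_force: 52.1
```

```bash
python3 -c "
from h import *
go([.549,-.190,.048],6.7)"
```

```text
t 9.05 pos [ 0.5527 -0.1898  0.0544] yaw 6.8 shift [-0.0037 -0.0002  0.0064] turn 0.1 open 0.577 F [-0.2 -0.2 -1.8] ff 52.1 q [-0.5   0.26  1.91  0.    0.97  0.95]
```

>>> send_rows(
  steps=[
    [0,0,0.0015,0,-1],
    [0,0,0.003,0,-1],
    [0,0,0.004,0,-1],
    [0,0,0.005,0,-1],
    [0,0,0.005,0,-1],
  ],
)

```text
time: 9.55
eef_pos: [0.5524, -0.1896, 0.0489]
tcp_rot: [0.998, 0.059, -0.0, -0.0]
contact_force: [0.1, 0.5, -2.7]
opening: 0.576
finger_force: 52.1
```

>>> send_rows(
  steps=[
    [0,0,0.0005,0,-1],
    [0,0,0.001,0,-1],
    [0,0,0.001,0,-1],
  ],
)

```text
time: 9.85
eef_pos: [0.5526, -0.1897, 0.0486]
tcp_rot: [0.998, 0.059, -0.0, 0.0]
contact_force: [-1.1, 0.1, 1.7]
opening: 0.576
finger_force: 52.6
```

>>> send_rows(
  steps=[
    [0,0,0.0005,0,-1],
    [0,0,0.0005,0,-1],
  ],
)

```text
time: 10.05
eef_pos: [0.5526, -0.1897, 0.0485]
tcp_rot: [0.998, 0.059, -0.0, -0.0]
contact_force: [-3.5, 0.8, 5.2]
opening: 0.576
finger_force: 53.1
```

>>> send_rows(
  steps=[
    [0,0,0,0,0.75],
    [0,0,0,0,0.9],
    [0,0,0,0,1],
    [0,0,0,0,1],
    [0,0,0,0,1],
    [0,0,-0.01,0,1],
    [0,0,-0.04,0,1],
    [0,0,-0.08,0,1],
    [0,0,-0.11,0,1],
    [0,0,-0.11,0,1],
  ],
)

```text
time: 11.05
eef_pos: [0.556, -0.1914, 0.1648]
tcp_rot: [0.998, 0.059, 0.005, 0.003]
contact_force: [0.3, 0.2, 0.4]
opening: 1.001
finger_force: 0.0
```

```bash
python3 -c "
from h import *
import cv2
ctrl.read_camera('wrist')
go([.6205,.2283,.16],0.9)
s=ctrl.get_state();print(s['eef_pos'].tolist(),s['tcp_rot'].tolist())
b=ctrl.read_camera('wrist')[:,:,::-1]
cv2.imwrite('pics/w5.png',cv2.resize(cv2.convertScaleAbs(b,alpha=1.3,beta=20)[0:300,100:460],None,fx=2,fy=2,interpolation=cv2.INTER_CUBIC))"
```

```text
t 11.1 pos [ 0.5545 -0.1907  0.1618] yaw 6.81 shift [ 0.1152 -0.4082  0.0007] turn 5.91 open 0.997 F [-0.6  0.2  0.8] ff 0.0 q [-0.5   0.13  1.85  0.    1.16  0.95]
[0.5544777356444928, -0.19067644149715732, 0.16178284422912326] [0.9982274095447147, 0.05939940498930487, 0.0031422396836460753, 0.001968717942092733]
```

View pics/w5.png

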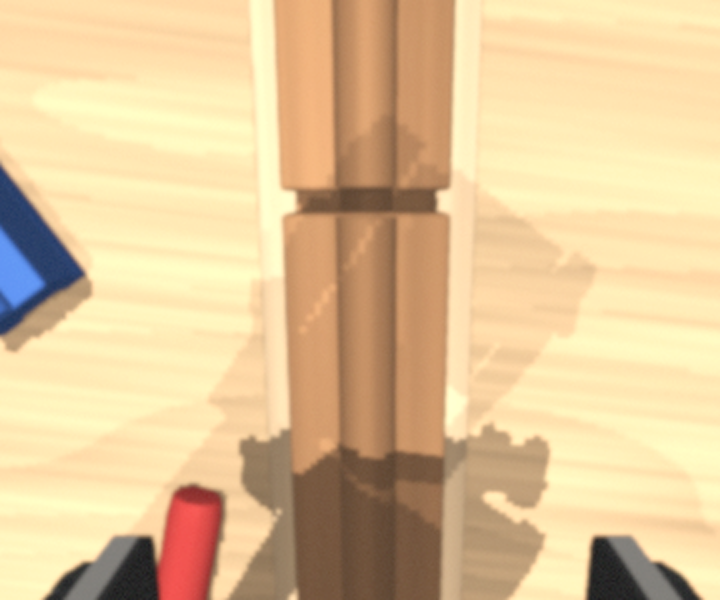

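>>> send_rows(
  steps=[
    [0.012,-0.04,0,2,1],
    [0.026,-0.09,0,4,1],
    [0.04,-0.14,0,6,1],
    [0.054,-0.19,0,6,1],
    [0.068,-0.24,0,6,1],
    [0.082,-0.29,0,6,1],
    [0.096,-0.34,0,6,1],
    [0.11,-0.385,0,6,1],
    [0.118,-0.408,0,6,1],
    [0.118,-0.408,0,6,1],
    [0.118,-0.408,0,6,1],
  ],
)

```text
time: 12.25
eef_pos: [0.6201, 0.2297, 0.1554]
tcp_rot: [1.0, 0.008, -0.002, 0.001]
contact_force: [0.2, -0.5, -0.1]
opening: 1.0
finger_force: 0.0
```

```bash
python3 -c "
from h import *
import cv2
ctrl.read_camera('wrist')
go([.6205,.2283,.16],0.9)
s=ctrl.get_state();print(s['eef_pos'].tolist(),s['tcp_rot'].tolist())
b=ctrl.read_camera('wrist')[:,:,::-1]
cv2.imwrite('pics/w6.png',cv2.resize(cv2.convertScaleAbs(b,alpha=1.3,beta=20)[50:350,100:460],None,fx=2,fy=2,interpolation=cv2.INTER_CUBIC))"
```

```text
t 12.3 pos [0.6203 0.2288 0.1558] yaw 0.81 shift [ 0.0002  0.0005 -0.0042] turn -0.09 open 1.003 F [-0.7  0.   0.7] ff 0.0 q [ 0.2   0.3   1.65 -0.    1.19  1.76]
[0.6203073499868327, 0.22880393786116662, 0.15579692518708546] [0.9999734429464318, 0.007090666440256079, -0.0015909457221332266, 0.0005520353266010249]
```

View pics/w6.png

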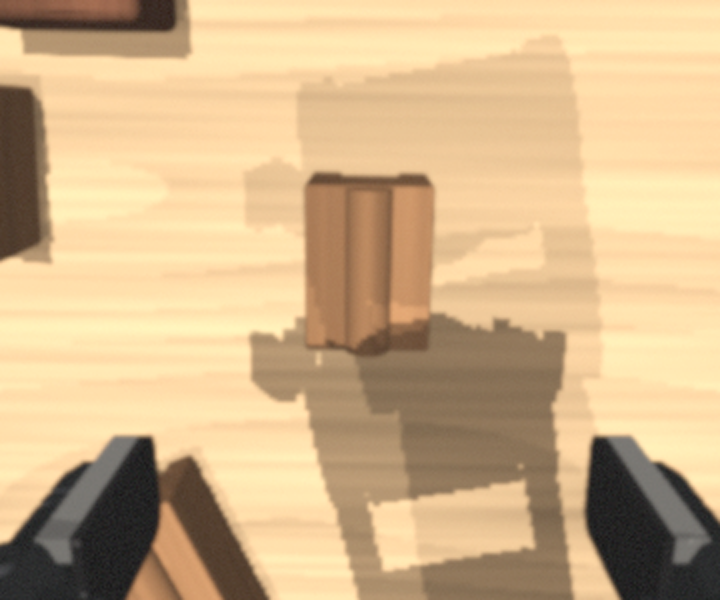

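```bash
python3 -c "
from h import *
st=dict(eef_pos=np.array([.6203,.2288,.1558]),tcp_rot=[0.99997,0.00709,-0.00159,0.00055])
P=np.array([at('wrist',q,.045,st)[:2] for q in((252.5,142.5),(317,143.5),(314.5,224.5),(252.5,223.5))])
c=P.mean(0);m=P[0]+P[1]-P[2]-P[3];print(P,c,np.degrees(np.arctan2(m[1],m[0])),[np.linalg.norm(P[i]-P[i-1]) for i in range(4)])
print('3/4 corner',at('wrist',(198,278),.045,st))
go([*c,-.0155],0.9)"
```

```text
[[0.65918228 0.25381828]
 [0.65915313 0.20495508]
 [0.59390328 0.20437337]
 [0.59403854 0.25458061]] [0.62656931 0.22943183] -0.07936425124549655 [np.float64(0.06514820643308937), np.float64(0.04886321534696647), np.float64(0.06525243894429313), np.float64(0.05020742150765977)]
3/4 corner [0.5442552  0.30137904 0.045     ]
t 12.35 pos [0.6206 0.2282 0.1563] yaw 0.75 shift [ 0.0064 -0.0013  0.1717] turn -0.15 open 0.998 F [-0.  -0.5 -0.4] ff 0.0 q [ 0.2   0.3   1.65 -0.    1.19  1.76]
```

>>> send_rows(
  steps=[
    [0.003,-0.001,0.03,0.4,1],
    [0.006,-0.001,0.07,0.4,1],
    [0.006,-0.001,0.11,0.4,1],
    [0.006,-0.001,0.14,0.4,1],
    [0.006,-0.001,0.16,0.4,1],
    [0.006,-0.001,0.17,0.4,1],
    [0.006,-0.001,0.17,0.4,1],
  ],
)

```text
time: 13.05
eef_pos: [0.6261, 0.229, -0.0142]
tcp_rot: [1.0, 0.003, -0.002, 0.0]
contact_force: [0.4, 0.3, 0.3]
opening: 1.002
finger_force: 0.0
```

>>> send_rows(
  steps=[
    [0,0,0,0,-1],
    [0,0,0,0,-1],
    [0,0,0,0,-1],
    [0,0,0,0,-1],
    [0,0,0,0,-1],
    [0,0,0,0,-1],
  ],
  squeeze=40,
)

```text
time: 13.65
eef_pos: [0.629, 0.2309, -0.0101]
tcp_rot: [1.0, 0.004, 0.002, -0.0]
contact_force: [0.5, -1.0, 6.8]
opening: 0.58
finger_force: 44.0
```

>>> send_rows(
  steps=[
    [0,0,-0.005,0,-1],
    [0,0,-0.02,0,-1],
    [0,0,-0.05,0,-1],
    [0,0,-0.085,0,-1],
    [0,0,-0.12,0,-1],
    [0,0,-0.14,0,-1],
    [0,0,-0.14,0,-1],
  ],
)

```text
time: 14.35
eef_pos: [0.6298, 0.2313, 0.1331]
tcp_rot: [1.0, 0.004, 0.004, -0.001]
contact_force: [0.2, -0.2, -0.2]
opening: 0.574
finger_force: 43.2
```

```bash
python3 -c "
from h import *
go([.449,-.202,.125],6.75)"
```

```text
t 14.35 pos [0.6298 0.2313 0.1331] yaw 0.42 shift [-0.184   0.4319  0.0058] turn -6.33 open 0.574 F [ 0.2 -0.2 -0.2] ff 43.2 q [0.2  0.34 1.65 0.   1.14 1.76]
```

>>> send_rows(
  steps=[
    [-0.006,0.014,0,-1,-1],
    [-0.02,0.046,0,-2,-1],
    [-0.037,0.085,0,-3,-1],
    [-0.054,0.124,0,-4,-1],
    [-0.073,0.167,0,-5,-1],
    [-0.092,0.21,0,-6,-1],
    [-0.111,0.254,0,-6.3,-1],
    [-0.13,0.297,0,-6.3,-1],
    [-0.149,0.341,0,-6.3,-1],
    [-0.166,0.38,0,-6.3,-1],
    [-0.18,0.412,0,-6.3,-1],
    [-0.188,0.43,0,-6.3,-1],
  ],
)

```text
time: 15.55
eef_pos: [0.4402, -0.2022, 0.126]
tcp_rot: [0.998, 0.057, -0.001, -0.001]
contact_force: [-0.7, 0.4, -1.3]
opening: 0.58
finger_force: 43.3
```

>>> send_rows(
  steps=[
    [0,0,0,0,-1],
    [0,0,0,0,-1],
    [0,0,0,0,-1],
  ],
)

```text
time: 15.85
eef_pos: [0.4422, -0.1996, 0.1268]
tcp_rot: [0.998, 0.059, -0.001, -0.001]
contact_force: [-0.9, -0.0, -1.5]
opening: 0.576
finger_force: 43.3
```

```bash
python3 -c "
from h import *
import cv2
ctrl.read_camera('wrist')
go([.4439,-.2026,.125],6.75)
s=ctrl.get_state();print(s['eef_pos'].tolist(),s['tcp_rot'].tolist())
b=ctrl.read_camera('wrist')[:,:,::-1]
cv2.imwrite('pics/w7.png',cv2.resize(cv2.convertScaleAbs(b,alpha=1.3,beta=20)[20:320,100:460],None,fx=2,fy=2,interpolation=cv2.INTER_CUBIC))"
```

```text
t 15.9 pos [ 0.4424 -0.1996  0.127 ] yaw 6.79 shift [0.0011 0.0032 0.002 ] turn 0.04 open 0.576 F [-0.3 -0.6 -0.8] ff 43.3 q [-0.63 -0.05  2.1   0.    1.09  0.82]
[0.4424078932123461, -0.19955057362553835, 0.12703330586396416] [0.9982451198708605, 0.059213878392820524, -0.0003809729095924824, -0.0005021148613064508]
```

View pics/w7.png

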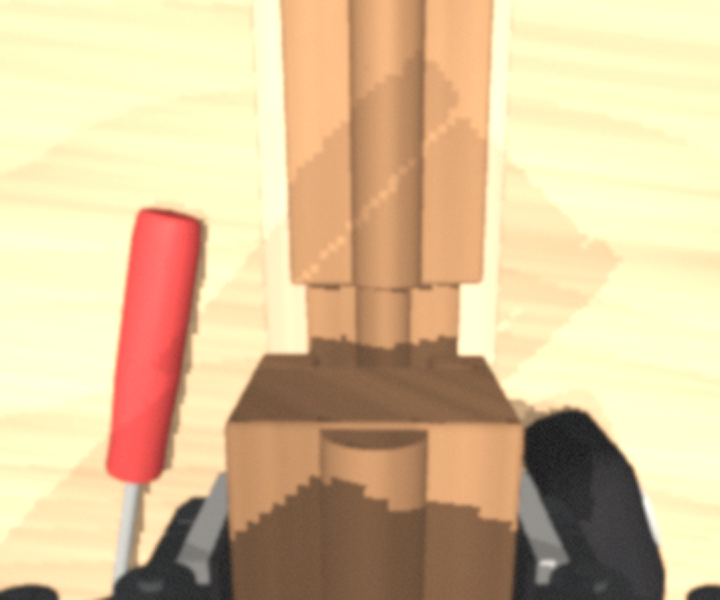

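```bash
python3 -c "
from h import *
st=dict(eef_pos=np.array([.4424,-.1996,.1270]),tcp_rot=[0.998245,0.059214,-0.0004,-0.0005])
t=np.radians(6.79);ex=np.array([np.cos(t),np.sin(t)]);ey=np.array([-ex[1],ex[0]])
f=lambda q,z:(at('wrist',q,z,st)-st['eef_pos'])[:2]
def sh(nm,pts,z):
  P=[f(q,z) for q in pts];print(nm,z,[(round(float(p@ex),4),round(float(p@ey),4)) for p in P],'w',round(float(np.linalg.norm(P[0]-P[1])),4))
sh('full',((246.5,160.5),(340,160.5)),.108)
sh('full far',((241,20),(345.5,20)),.108)
for o in(.008,.0115,.0145):
  sh('held top',((214,232.5),(360,231.5)),.127+o+.045)
  sh('held bottom',((232.5,198.5),(342.5,198)),.127+o)
sh('course1',((255,200),(328,200)),.063)
sh('tape',((363,245),(385,226)),.065)
sh('tape0',((363,245),(385,226)),.03)
go([.4439,-.2026,.125],6.75)"
```

```text
full 0.108 [(0.0416, 0.0196), (0.0417, -0.0285)] w 0.0481
full far 0.108 [(0.1071, 0.0201), (0.1071, -0.0282)] w 0.0483
held top 0.18 [(0.0299, 0.0233), (0.0303, -0.0254)] w 0.0488
held bottom 0.135 [(0.029, 0.0235), (0.0293, -0.0263)] w 0.0498
held top 0.1835 [(0.0313, 0.0226), (0.0317, -0.0247)] w 0.0472
held bottom 0.1385 [(0.03, 0.023), (0.0303, -0.0258)] w 0.0487
held top 0.1865 [(0.0324, 0.0219), (0.0328, -0.024)] w 0.046
held bottom 0.14150000000000001 [(0.0308, 0.0225), (0.0311, -0.0253)] w 0.0478
course1 0.063 [(0.0076, 0.0197), (0.0076, -0.0284)] w 0.0482
tape 0.065 [(-0.0236, -0.0531), (-0.0099, -0.0669)] w 0.0195
tape0 0.03 [(-0.0385, -0.0611), (-0.0227, -0.077)] w 0.0225
t 15.95 pos [ 0.4425 -0.1996  0.1272] yaw 6.8 shift [0.001  0.0031 0.0022] turn 0.05 open 0.581 F [-0.1 -1.1 -0.1] ff 43.3 q [-0.63 -0.05  2.1   0.    1.09  0.82]
```

>>> send_rows(
  steps=[
    [0.0015,0.0015,0.005,0,-1],
    [0.0035,0.0035,0.018,0,-1],
    [0.0035,0.0035,0.034,0,-1],
    [0.0035,0.0035,0.048,0,-1],
    [0.0035,0.0035,0.057,0,-1],
    [0.0035,0.0035,0.061,0,-1],
    [0.0035,0.0035,0.063,0,-1],
    [0.0035,0.0035,0.063,0,-1],
  ],
)

```text
time: 16.75
eef_pos: [0.4464, -0.204, 0.0647]
tcp_rot: [0.998, 0.058, 0.0, 0.0]
contact_force: [-0.4, -0.2, -0.6]
opening: 0.577
finger_force: 43.3
```

```bash
python3 -c "
from h import *
go([.4452,-.2026,.0535],6.8)"
```

```text
t 16.75 pos [ 0.4464 -0.204   0.0647] yaw 6.71 shift [-0.0011 -0.0015  0.0112] turn -0.09 open 0.577 F [-0.4 -0.2 -0.6] ff 43.3 q [-0.64  0.05  2.13  0.    0.96  0.82]
```

>>> send_rows(
  steps=[
    [0,-0.001,0,0,-1],
    [0,-0.001,0.002,0,-1],
    [0,-0.001,0.004,0,-1],
    [0,-0.001,0.006,0,-1],
    [0,-0.001,0.0075,0,-1],
    [0,-0.001,0.009,0,-1],
    [0,-0.001,0.009,0,-1],
  ],
)

```text
time: 17.45
eef_pos: [0.446, -0.2027, 0.0553]
tcp_rot: [0.998, 0.058, -0.0, -0.0]
contact_force: [0.8, -0.0, -1.6]
opening: 0.579
finger_force: 43.3
```

>>> send_rows(
  steps=[
    [0,0,0.0005,0,-1],
    [0,0,0.001,0,-1],
    [0,0,0.001,0,-1],
  ],
)

```text
time: 17.75
eef_pos: [0.4461, -0.2029, 0.0546]
tcp_rot: [0.998, 0.058, -0.0, -0.0]
contact_force: [0.3, 0.5, -2.1]
opening: 0.579
finger_force: 43.3
```

>>> send_rows(
  steps=[
    [0,0,0.0005,0,-1],
    [0,0,0.001,0,-1],
    [0,0,0.001,0,-1],
  ],
)

```text
time: 18.05
eef_pos: [0.4461, -0.2028, 0.0535]
tcp_rot: [0.998, 0.058, -0.0, -0.0]
contact_force: [0.3, -0.8, -1.0]
opening: 0.579
finger_force: 43.3
```

>>> send_rows(
  steps=[
    [0,0,0.0005,0,-1],
    [0,0,0.001,0,-1],
    [0,0,0.001,0,-1],
  ],
)

```text
time: 18.35
eef_pos: [0.4462, -0.2029, 0.0529]
tcp_rot: [0.998, 0.059, -0.0, -0.0]
contact_force: [-0.8, 1.4, 0.7]
opening: 0.577
finger_force: 43.5
```

>>> send_rows(
  steps=[
    [0,0,0.0005,0,-1],
    [0,0,0.0005,0,-1],
  ],
)

```text
time: 18.55
eef_pos: [0.4461, -0.2029, 0.0528]
tcp_rot: [0.998, 0.059, -0.0, -0.0]
contact_force: [-3.5, 1.4, 4.9]
opening: 0.578
finger_force: 44.0
```

>>> send_rows(
  steps=[
    [0,0,0.0005,0,-1],
    [0,0,0.0005,0,-1],
  ],
)

```text
time: 18.75
eef_pos: [0.4462, -0.2029, 0.0528]
tcp_rot: [0.998, 0.059, -0.0, -0.0]
contact_force: [-4.0, 2.6, 8.0]
opening: 0.578
finger_force: 44.3
```

>>> send_rows(
  steps=[
    [0,0,0,0,0.65],
    [0,0,0,0,0.8],
    [0,0,0,0,0.85],
    [0,0,0,0,0.85],
    [0,0,-0.006,0,0.85],
    [0,0,-0.03,0,0.85],
    [0,0,-0.07,0,0.9],
    [0,0,-0.12,0,1],
    [0,0,-0.12,0,1],
    [0,0,-0.12,0,1],
  ],
)

```text
time: 19.75
eef_pos: [0.4471, -0.2035, 0.1738]
tcp_rot: [0.998, 0.059, 0.002, 0.001]
contact_force: [-0.4, 1.0, 0.1]
opening: 0.997
finger_force: 0.0
```

```bash
python3 - <<'E'
from h import *
import cv2
ctrl.read_camera('wrist');s=ctrl.get_state();im=ctrl.read_camera('wrist')
cv2.imwrite('pics/w8.png',im[:,:,::-1])
t=np.radians(6.75);ex=np.array([np.cos(t),np.sin(t)]);ey=np.array([-ex[1],ex[0]])
# rectify z=.108 plane (shoulder tops): grid in wall frame, origin at estimated wall_top
o=np.array([.5526,-.1897])
def samp(lx,ly):
    p=o-lx*ex-ly*ey;u=proj([*p,.108],s);return im[int(round(u[1])),int(round(u[0]))].mean() if 0<=u[0]<560 and 0<=u[1]<420 else -1
for ly in(-.017,.017):
    print(ly,[(x,int(samp(x/1000,ly))) for x in range(60,90)])
for lx in(.05,.060,.082,.088,.1):
    print(lx,[(y,int(samp(lx,y/1000))) for y in list(range(-30,-19))+list(range(20,31))])
go(s['eef_pos'],6.8)
E
```

```text
-0.017 [(60, 103), (61, 102), (62, 104), (63, 104), (64, 107), (65, 112), (66, 112), (67, 109), (68, 101), (69, 85), (70, 65), (71, 43), (72, 46), (73, 46), (74, 45), (75, 49), (76, 72), (77, 83), (78, 90), (79, 89), (80, 89), (81, 91), (82, 90), (83, 90), (84, 89), (85, 89), (86, 90), (87, 88), (88, 90), (89, 89)]
0.017 [(60, 104), (61, 104), (62, 103), (63, 103), (64, 104), (65, 103), (66, 103), (67, 104), (68, 103), (69, 80), (70, 63), (71, 47), (72, 50), (73, 51), (74, 54), (75, 53), (76, 74), (77, 92), (78, 108), (79, 109), (80, 109), (81, 108), (82, 107), (83, 108), (84, 108), (85, 107), (86, 109), (87, 107), (88, 107), (89, 108)]
0.05 [(-30, 167), (-29, 168), (-28, 168), (-27, 168), (-26, 171), (-25, 163), (-24, 141), (-23, 99), (-22, 99), (-21, 101), (-20, 103), (20, 104), (21, 105), (22, 105), (23, 106), (24, 104), (25, 106), (26, 145), (27, 159), (28, 162), (29, 160), (30, 159)]
0.06 [(-30, 147), (-29, 149), (-28, 150), (-27, 151), (-26, 154), (-25, 154), (-24, 126), (-23, 105), (-22, 100), (-21, 101), (-20, 102), (20, 105), (21, 104), (22, 108), (23, 108), (24, 105), (25, 
[... 291 characters left out ...]
5), (29, 166), (30, 162)]
0.088 [(-30, 148), (-29, 149), (-28, 149), (-27, 150), (-26, 154), (-25, 156), (-24, 148), (-23, 102), (-22, 87), (-21, 85), (-20, 86), (20, 102), (21, 101), (22, 98), (23, 100), (24, 101), (25, 101), (26, 124), (27, 162), (28, 166), (29, 165), (30, 164)]
0.1 [(-30, 147), (-29, 147), (-28, 149), (-27, 151), (-26, 156), (-25, 156), (-24, 131), (-23, 106), (-22, 85), (-21, 86), (-20, 85), (20, 104), (21, 100), (22, 99), (23, 99), (24, 99), (25, 102), (26, 119), (27, 164), (28, 167), (29, 167), (30, 163)]
t 19.85 pos [ 0.4455 -0.2023  0.1706] yaw 6.71 shift [ 0.0006  0.0005 -0.0012] turn -0.09 open 0.999 F [ 0.9 -0.1  0.3] ff 0.0 q [-0.63 -0.1   2.06  0.    1.18  0.82]
```

```bash
python3 -c "
from plant import ctrl
print(ctrl.sign_off())"
```

```text
the job is handed in; nothing more can be done
None
```

I laid the full brick over the joint and closed the course with the half brick. Both are seated, lined up across the wall, with gaps of about 6 mm. The job was handed in at about 20 s; `sign_off` returned no verdict.

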